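# Lay out the board-repair mat

## Robot

A 6-joint arm with a two-finger parallel gripper is mounted at the origin on the work surface. World frame = base frame: x ahead of the robot, y to its left, z up, the work surface at z = 0. Lengths are in m, angles in rad, forces in N, time in s.
With the tool pointing down it reaches from about 0.25 to 0.8 m from the base axis. Payload 8.5 kg.
Tool frame: the origin (TCP) lies midway between the tips of the shut fingers; the grasp point (between the pads) lies 19 mm behind it; z points along the fingers, x is the direction in which the jaws open and shut, and the axes are right-handed (so a half turn about z gives the same grasp; the last joint's range is limited). The gripper opens to 85 mm and grips with 20 to 120 N. Pads are 22 mm wide; open, the fingers measure 114 mm over their backs; the gripper's body (76 mm by 85 mm) begins 54 mm behind the grasp point. The pads swing forward as they close: fully open they stand 13 mm farther back than shut.
Start: joints at [1.239, 0.238, -0.013, 1.319, 0, 1.571], TCP at [0.171, 0.496, 0.231] pointing down, gripper open.
Joint ranges: [-2.66, 2.66], [-1.03, 1.9], [-1.14, 1.46], [-1.82, 2.27], [-1.45, 1.34], [-3.14, 3.14]. Speed limits (rad/s): [2.22, 2.22, 2.79, 3.14, 3.14, 3.14].

## Interface

Orientations are given as a rotation vector (axis times angle).
In Python, from cell import sensors, cams, ticket gives the robot as it stands.
- The arm moves only by the tool send_rows, never from a script. Its argument "deltas" is a list of rows, each an object with "xyz": the shift along the tool's x, y, z in units of 0.075 m (1.0 is 0.075 m), a list of three; "rotation": the turn, a rotation vector about the tool's x, y, z in units of 30 degrees (1.0 is 30 degrees), a list of three; "gripper": the closure, from 0 (fully open) to 1 (shut). In form: [{"xyz": [tx, ty, tz], "rotation": [ax, ay, az], "gripper": gripper}, ...]. A call has 1 to 12 rows; each row shifts and turns the pose as measured when the row begins, along the tool's axes as they then stand; what a row does not reach is not made up. A row lasts 1/10 s, in which the tool goes at most 50 mm and 8.59 degrees, less where a joint would pass 70% of its speed; a pose out of reach is approached as far as the arm can. A call with a number of a shift or a turn outside -1 to 1 is refused whole. A call with a gripper value outside its range is refused whole. The fingers move at their own pace and stop on an object; "grip_force" is the grip in N (left out, the last holds). Time passes only in rows, so rows that do not move let the fingers close. It gives the time, the measured TCP pose, the force and the opening at its end, in the units of the state.
- sensors.read_state(): the state, without advancing time (a new reading comes with each control period).
- cams.capture(name): name is "scene" or "top" or "wrist"; returns a dict with "img" (384x512x3 uint8, red, green, blue), "K" (3x3 intrinsics, pixels), "position" and "rotation" of the camera in the world; the wrist camera has in their place "mount" (4x4, takes a point from camera to tool coordinates, whose origin is the TCP and whose axes are the tool frame's). Camera axes: x right, y up, looking along -z (the intrinsics and any distortion apply to the point x, -y, -z); pixel columns grow to the right and rows downward; lengths in m; the calibration is good to about 2 mm. A picture is of the moment at which its call begins: read the wrist's pose just before it. There is no depth.
- ticket.finish_job(): hands the job in, once; it reports no verdict.
The state is a dict: "t": time; "joint_positions": joint angles; "joint_velocities": joint speeds; "effort": joint torques, N m; "tcp_pos": TCP position; "eef_rot": TCP orientation; "contact_force": force on the tool from outside, world axes, zero at the start; "moment": the same for the moment, N m; "opening": opening from 0.0 (shut) to 1.0 (fully open).
Only numpy, scipy, OpenCV 4.12 (cv2) and the standard library are available. Lean on these libraries where they do the work, as an engineer would, in place of code of your own. Each camera call takes 0.05 s, during which the arm holds its last target. There are 200 camera calls.

## Task

Lay out the blue repair mat for a board repair: stand the silvery screw tin midway between the board holder and the sponge tray, and the amber flux jar centrally on top of the tin. Behind the board holder (on the side away from the robot, straight out from the middle of its back long edge) stand the red solder reel with a gap of about 3 cm to the holder, and then to the left of the solder reel, as seen by the robot, the copper-wire reel, in one row with it parallel to that edge and with a gap of about 3 cm between the reels. Everything ends upright, and the white empty reel and the dropper bottle stay where they are.

Things in the scene. Friction and masses are not known exactly. Their poses are not given: they have to be found in the camera images.
- solder_reel: Reel of solder wire: red plastic flanges 44 mm across, silvery winding, 40 mm tall, standing on a flange (solid to grasp over its full height). Its origin is the centre of its underside, z up; it stands upright on the bench at the start.
- copper_reel: Reel of copper wire: black plastic flanges 44 mm across, copper-coloured winding that also shows as copper dots in the top flange, 40 mm tall, standing on a flange (solid to grasp over its full height). Its origin is the centre of its underside, z up; it stands upright on the bench at the start.
- screw_tin: Flat round silvery metal tin of screws, closed lid with a dark ring on it, 56 mm across, 22 mm tall, flat top. Its origin is the centre of its underside, z up; it stands upright on the bench at the start.
- flux_jar: Small round jar of flux, amber glass with a green screw cap, 36 mm across, 34 mm tall. Its origin is the centre of its underside, z up; it stands upright on the bench at the start.
- board_holder: Board holder, fixed: dark steel plate with two aluminium jaws and a green circuit board, 70 mm deep (its x) by 100 mm wide (its y), 16 mm tall. Origin: centre of its underside. Its x axis points away from the robot (the back long edge is at x = +35 mm) and its y axis to the robot's left, both within about 0.3 rad.
- sponge_tray: Tip-cleaning tray, fixed: black tray with a yellow sponge, 70 mm deep (its x) by 100 mm wide (its y), 16 mm tall. Origin: centre of its underside. It stands on the mat beside the board holder, to its left or its right, with 300 mm between the two centres.
- repair_mat: Blue repair mat, fixed: a sheet 340 mm (its x, away from the robot) by 560 mm (its y, to the robot's left), so thin that things on it stand at bench height (z = 0). Origin: its centre, which is the midpoint between the centres of the board holder and the sponge tray; they stand 150 mm from it along its y, either way round.
- empty_reel: Bystander, to be left alone: empty white plastic reel, 44 mm across, 40 mm tall, thin white core. Its origin is the centre of its underside, z up; it stands upright on the bench at the start.
- dropper_bottle: Bystander, to be left alone: white dropper bottle 34 mm across with a pointed blue tip, 70 mm tall in all. Its origin is the centre of its underside, z up; it stands upright on the bench at the start.
Mind the look-alikes: they are no part of the job. What is shaped like the flux_jar but purple is not meant.

How it is judged:
At the end, for the whole second after the job is handed in: Tin within 15 mm of the mat centre; jar on the tin, centred to 10 mm; solder reel 87 +-15 mm out along the holder's x, y within 15 mm; copper reel at holder x 87 +-18 mm, y over 45 mm, 74 +-15 mm from the solder reel (centres); all four standing, tilt under 0.1 rad, at rest (horizontal distance between screw_tin and repair_mat below 0.015 m and height (world z) of screw_tin between -0.004 and 0.006 m and horizontal distance between flux_jar and screw_tin below 0.01 m and height (world z) of flux_jar between 0.018 and 0.027 m and x of solder_reel in the frame of board_holder between 0.072 and 0.102 m and y of solder_reel in the frame of board_holder between -0.015 and 0.015 m and height (world z) of solder_reel between -0.004 and 0.006 m and x of copper_reel in the frame of board_holder between 0.069 and 0.105 m and y of copper_reel in the frame of board_holder above 0.045 m and horizontal distance between solder_reel and copper_reel between 0.059 and 0.089 m and height (world z) of copper_reel between -0.004 and 0.006 m and angle between each of solder_reel, copper_reel, screw_tin, flux_jar's own z axis and vertical below 0.1 rad and linear speed of each of solder_reel, copper_reel, screw_tin, flux_jar below 0.02 m/s); the robot touches nothing.
It fails at once if the empty reel is moved by more than 20 mm or tipped (distance of empty_reel from where it was at the start of the episode above 0.02 m or angle between empty_reel's own z axis and vertical above 0.3 rad).
It fails at once if the dropper bottle is moved by more than 20 mm or tipped (distance of dropper_bottle from where it was at the start of the episode above 0.02 m or angle between dropper_bottle's own z axis and vertical above 0.3 rad).
It also fails if it takes over 96 s, if anything falls off the work surface, if the arm or the gripper's body presses on something with over 40 N, if the wrist force passes 120 N, or if a joint passes its speed limit or range.

## Working session

There is one attempt and no reset: what is moved stays moved. The work goes in short steps, Python scripts to look and compute and a tool call to move; the robot and the scene stay as the last step left them, time stands still between calls to the robot, and variables do not carry over. Pictures are saved under pics/ and viewed, about 12 in all and at most 16, crops included, and the job is handed in when it is done.

Besides the shell and the picture viewer there is one more tool, called after ">>>" as name(argument=value, ...), one argument or row to a line, values as JSON. send_rows: Moves the arm, as the interface text tells. Shifts and turns lie within -1 to 1; 1 stands for 0.075 m of shift or 30 degrees of turn. Its arguments: {"type":"object","properties":{"deltas":{"type":"array"},"grip_force":{"type":"number"}},"required":["deltas"]}

```bash
ls; mkdir -p pics; cat > h.py <<'E'
import numpy as np, cv2
from cell import sensors, cams, ticket
from scipy.spatial.transform import Rotation as R
def rot(r):
    r=np.array(r); return r if r.shape==(3,3) else (R.from_quat(r).as_matrix() if r.size==4 else R.from_rotvec(r).as_matrix())
def cap(n):
    s=sensors.read_state(); c=cams.capture(n)
    if 'mount' in c:
        T=np.eye(4);T[:3,:3]=rot(s['eef_rot']);T[:3,3]=s['tcp_pos'];T=T@np.array(c['mount'])
        c['position'],c['rotation']=T[:3,3],T[:3,:3]
    c['rotation']=rot(c['rotation']);c['position']=np.array(c['position']); return c
def ray(c,uv,z):
    d=c.get('distortion',c.get('dist'))
    p=cv2.undistortPoints(np.array([[uv]],float),np.array(c['K']),None if d is None else np.array(d))[0,0]
    v=c['rotation']@np.array([p[0],-p[1],-1]); return c['position']+v*(z-c['position'][2])/v[2]
def save(c,n): cv2.imwrite('pics/'+n,cv2.cvtColor(c['img'],cv2.COLOR_RGB2BGR))
E
python3 - <<'E'
from h import *
for n in['top','scene']:
    c=cap(n);save(c,n+'0.png');print({k:v for k,v in c.items() if k!='img'})
print(sensors.read_state())
E
```

```text
pics
{'K': array([[417.21544945,   0.        , 249.67159561],
       [  0.        , 417.21544945, 186.98606176],
       [  0.        ,   0.        ,   1.        ]]), 'position': array([0.26764591, 0.03243531, 1.30736574]), 'rotation': array([[ 0.01714222,  0.98839722, -0.15092076],
       [-0.99957962,  0.02047108,  0.02053092],
       [ 0.02338222,  0.15050537,  0.98833264]])}
{'K': array([[459.74604554,   0.        , 261.71580683],
       [  0.        , 459.74604554, 185.63092956],
       [  0.        ,   0.        ,   1.        ]]), 'position': array([1.17709111, 0.34151602, 0.8277313 ]), 'rotation': array([[-0.3891706 , -0.65737329,  0.64529575],
       [ 0.92115327, -0.27408235,  0.27632502],
       [-0.00478451,  0.70195386,  0.71220635]])}
{'t': 0.1, 'joint_positions': array([ 1.23901373e+00,  2.38759401e-01, -1.41693611e-02,  1.31921588e+00,
        1.11451237e-06,  1.57082923e+00]), 'joint_velocities': array([ 0.00073146, -0.00135246,  0.0012989 ,  0.00033126, -0.00064997,
       -0.00157999]), 'effort': array([-1.49434982e-04, -5.39719927e+01,  3.46999598e+01,  1.33883467e-02,
       -2.35945816e-05, -5.64729874e-06]), 'tcp_pos': array([0.17088372, 0.49600942, 0.23072189]), 'eef_rot': array([ 2.55716737e+00,  1.82361830e+00, -1.72490940e-03]), 'contact_force': array([-0.32657858,  0.37086719, -0.12113922]), 'moment': array([ 0.01141088, -0.00354281,  0.00026618]), 'opening': 1.0020181526826053}
```

View pics/top0.png

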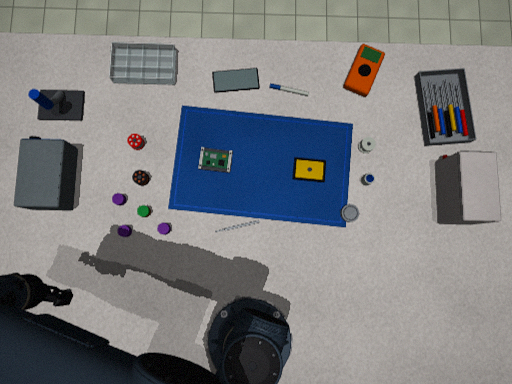

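View pics/scene0.png

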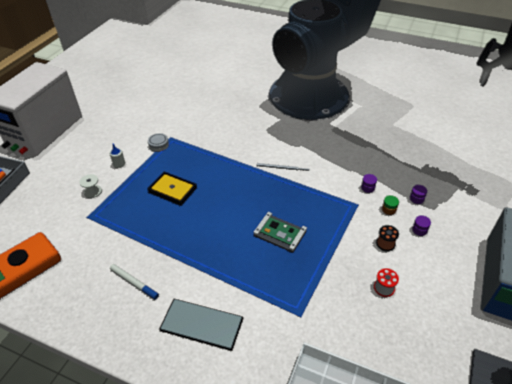

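Top view: holder (215,160), sponge (309,169), red reel (135,142), copper reel (141,177), tin (350,213), empty reel (367,145), dropper (369,180). Jar candidates are green-capped (144,211) and purple (119,199), (124,231), (164,229). I choose the green one and will check it in a crop. The only other reel that could be taken for one I want is the white one (367,145).

```bash
cat > m.py <<'E'
from h import *
c=cap('top');im=c['img'];save(c,'top1.png')
hsv=cv2.cvtColor(im,cv2.COLOR_RGB2HSV)
def m(lo,hi,box,hull=True):
    x0,y0,x1,y1=box;k=np.zeros(im.shape[:2],np.uint8);k[y0:y1,x0:x1]=cv2.inRange(hsv,lo,hi)[y0:y1,x0:x1]
    p=cv2.findNonZero(k); return cv2.convexHull(p) if p is not None else None
def circ(name,h,z,uv=True):
    (x,y),r=cv2.minEnclosingCircle(h); P=ray(c,(x,y),z);Q=ray(c,(x+r,y),z);print(name,np.round((x,y,r),1),P.round(4),'diam',round(2*np.linalg.norm(P-Q),4));return P
def rect(name,h,z):
    b=cv2.boxPoints(cv2.minAreaRect(h));w=np.array([ray(c,p,z)[:2] for p in b]);print(name,w.mean(0).round(4),np.linalg.norm(w[1]-w[0]).round(4),np.linalg.norm(w[2]-w[1]).round(4),'ang',np.degrees(np.arctan2(*(w[1]-w[0])[::-1])).round(1));return w
rect('mat',m((105,150,60),(120,255,255),(160,95,362,235)),0)
rect('sponge',m((18,120,100),(35,255,255),(280,145,340,195)),.016)
rect('tray',m((0,0,0),(180,255,60),(285,145,335,195)),.012)
k=cv2.inRange(hsv,(105,150,60),(120,255,255));k=255-k;k[:145]=0;k[177:]=0;k[:,:190]=0;k[:,240:]=0
rect('holder',cv2.convexHull(cv2.findNonZero(k)),.01)
circ('red',m((0,120,80),(8,255,255),(120,128,150,152)),.04); 
circ('redb',m((172,120,80),(180,255,255),(120,128,150,152)),.04) if m((172,120,80),(180,255,255),(120,128,150,152)) is not None else 0
circ('copper',m((0,0,0),(180,255,90),(130,165,152,188)),.035)
circ('green',m((45,100,50),(85,255,255),(132,200,156,222)),.034)
k=im[200:226,338:362]
b=[cv2.resize(im[y-25:y+25,x-25:x+25],(300,300),interpolation=cv2.INTER_CUBIC) for x,y in[(144,211),(141,177),(350,213),(135,142)]]
cv2.imwrite('pics/crop.png',cv2.cvtColor(np.vstack([np.hstack(b[:2]),np.hstack(b[2:])]),cv2.COLOR_RGB2BGR))
print('tin',ray(c,(350,213),.022),'empty',ray(c,(367,145),.04),'drop',ray(c,(369,180),.05))
for p in[(119,199),(124,231),(164,229)]:print('purple',ray(c,p,.034).round(3))
E
python3 m.py
```

```text
mat [ 0.5396 -0.0341] 0.3376 0.5786 ang -3.3
sponge [ 0.5256 -0.1812] 0.0581 0.0876 ang -5.6
tray [ 0.5261 -0.1815] 0.0715 0.1025 ang -5.0
holder [0.5526 0.1163] 0.0738 0.1038 ang -5.4
red [135.3 141.5   8.6] [0.5966 0.3638 0.04  ] diam 0.0534
redb [134. 143.   5.] [0.5918 0.3674 0.04  ] diam 0.0308
copper [141.5 176.    9.5] [0.4893 0.3397 0.035 ] diam 0.0582
green [142.7 210.6   5.9] [0.3828 0.3304 0.034 ] diam 0.0357
tin [ 0.38867531 -0.30724438  0.022     ] empty [ 0.60225993 -0.3603444   0.04      ] drop [ 0.48900373 -0.36062356  0.05      ]
purple [0.417 0.404 0.034]
purple [0.32  0.383 0.034]
purple [0.328 0.263 0.034]
```

View pics/crop.png

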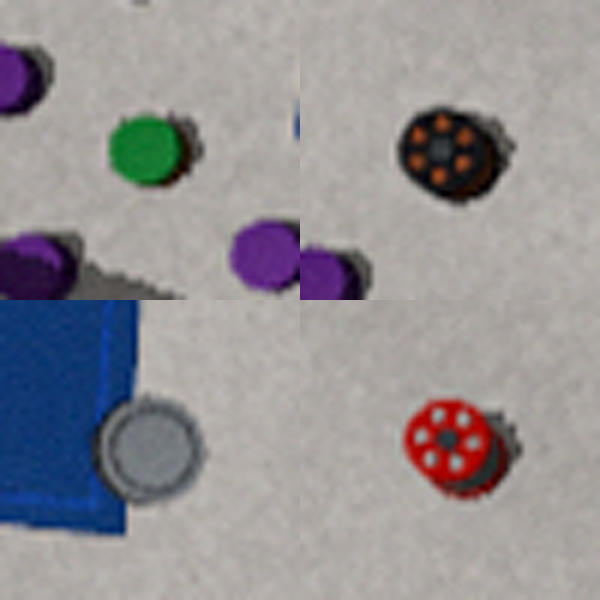

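The crop confirms the green cap with amber body, the black reel with copper dots, the silver tin with a dark ring, and the red reel. Tray and holder come out at 70x100 mm and 299 mm apart, which is consistent with the description. Going to the red reel first.

```bash
cat > go.py <<'E'
import sys
from h import *
# usage: go.py x y z [yaw_deg]
s=sensors.read_state();M=rot(s['eef_rot']);a=[float(v) for v in sys.argv[1:]]
d=M.T@(np.array(a[:3])-s['tcp_pos'])/0.075
yaw=np.degrees(np.arctan2(M[1,0],M[0,0]))
print('t',s['t'],'tcp',s['tcp_pos'].round(4),'yaw',yaw.round(1),'tilt',np.degrees(np.arccos(-M[2,2])).round(2),'open',round(s['opening'],3),'units',d.round(3))
if len(a)>3:
    w=a[3]-yaw;w=(w+90)%180-90;G=R.from_euler('z',yaw+w,degrees=True).as_matrix()@np.diag([1,-1,-1.])
    rv=R.from_matrix(M.T@G).as_rotvec(degrees=True)/30; print('rot units',rv.round(3))
E
python3 go.py 0.595 0.366 0.16 85
python3 - <<'E'
from h import *
c=cap('top')
for n,u,z in[('red',(134.7,140.3),.04),('cop',(139.7,176.7),.04),('tin',(350.2,212.8),.022)]:print(n,ray(c,u,z).round(4))
E
```

```text
t 0.15 tcp [0.1709 0.4961 0.2308] yaw 71.0 tilt 0.07 open 1.002 units [0.204 5.911 0.944]
rot units [-0.     0.002 -0.467]
red [0.6004 0.3658 0.04  ]
cop [0.4861 0.3438 0.04  ]
tin [ 0.3893 -0.3079  0.022 ]
```

>>> send_rows(
  deltas=[
    {"xyz":[0.02,0.6,0.05],"rotation":[0,0,0],"gripper":0},
    {"xyz":[0.02,0.6,0.1],"rotation":[0,0,0],"gripper":0},
    {"xyz":[0.02,0.6,0.1],"rotation":[0,0,0],"gripper":0},
    {"xyz":[0.02,0.6,0.1],"rotation":[0,0,0],"gripper":0},
    {"xyz":[0.02,0.6,0.1],"rotation":[0,0,0],"gripper":0},
    {"xyz":[0.02,0.6,0.1],"rotation":[0,0,0],"gripper":0},
    {"xyz":[0.02,0.6,0.1],"rotation":[0,0,0],"gripper":0},
    {"xyz":[0.02,0.6,0.1],"rotation":[0,0,0],"gripper":0},
    {"xyz":[0.02,0.6,0.1],"rotation":[0,0,0],"gripper":0},
    {"xyz":[0.02,0.4,0.1],"rotation":[0,0,0],"gripper":0},
    {"xyz":[0,0,0],"rotation":[0,0,0],"gripper":0},
  ],
)

```text
t: 1.3
tcp_pos: [0.6023, 0.3649, 0.1533]
eef_rot: [-2.551, -1.831, 0.004]
contact_force: [0.0, 0.2, 0.5]
opening: 0.999
```

```bash
python3 go.py 0.600 0.366 0.16; python3 - <<'E'
from h import *
c=cap('wrist');save(c,'w1.png');print(c['mount'] if 'mount' in c else 0)
E
```

```text
t 1.3 tcp [0.6023 0.3649 0.1533] yaw 71.3 tilt 0.15 open 0.999 units [ 0.004 -0.033 -0.09 ]
[[ 9.99999777e-01  2.47106891e-05  6.67731458e-04 -1.26998534e-03]
 [ 2.27685056e-04 -9.52112400e-01 -3.05748140e-01 -7.93603378e-02]
 [ 6.28200154e-04  3.05748224e-01 -9.52112193e-01 -1.42259783e-01]
 [ 0.00000000e+00  0.00000000e+00  0.00000000e+00  1.00000000e+00]]
```

View pics/w1.png

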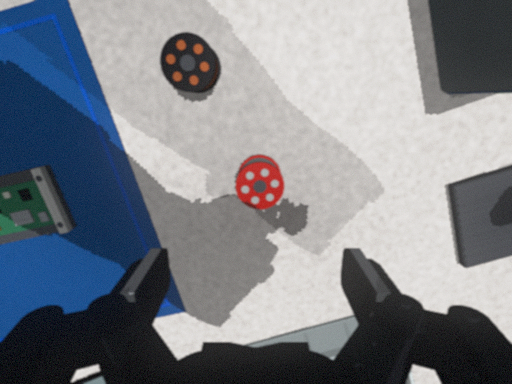

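The wrist view shows the red reel's top at (260,186) and the copper reel's top at (188,63).

```bash
cat > w.py <<'E'
from h import *
def circ(c,lo,hi,z,near,rad,n=''):
    hsv=cv2.cvtColor(c['img'],cv2.COLOR_RGB2HSV);k=cv2.inRange(hsv,lo,hi)
    if lo[0]==0 and hi[0]<20:k|=cv2.inRange(hsv,(172,lo[1],lo[2]),(180,255,255))
    g=np.zeros_like(k);cv2.circle(g,near,rad,255,-1);p=cv2.findNonZero(k&g)
    (x,y),r=cv2.minEnclosingCircle(p);P=ray(c,(x,y),z);D=np.linalg.norm(ray(c,(x+r,y),z)-ray(c,(x-r,y),z))
    print(n,np.round((x,y,r),1),P.round(4),'diam',D.round(4));return P
E
python3 - <<'E'
from w import *
c=cap('wrist')
circ(c,(0,120,150),(10,255,255),.04,(260,187),26,'red')
circ(c,(0,0,0),(180,255,70),.04,(188,63),33,'cop')
print(ray(c,(260,186),.04),ray(c,(188,62),.04))
E
```

```text
red [259.5 185.5  24.9] [0.5968 0.3694 0.04  ] diam 0.0447
cop [189.7  64.7  30.7] [0.484  0.3483 0.04  ] diam 0.049
[0.59742937 0.36968439 0.04      ] [0.4817569  0.34776564 0.04      ]
```

>>> send_rows(
  deltas=[
    {"xyz":[0.03,-0.085,0.4],"rotation":[0,0,0],"gripper":0},
    {"xyz":[0,0,0.5],"rotation":[0,0,0],"gripper":0},
    {"xyz":[0,0,0.5],"rotation":[0,0,0],"gripper":0},
    {"xyz":[0,0,0.4],"rotation":[0,0,0],"gripper":0},
    {"xyz":[0,0,0.15],"rotation":[0,0,0],"gripper":0},
    {"xyz":[0,0,0],"rotation":[0,0,0],"gripper":0.3},
    {"xyz":[0,0,0],"rotation":[0,0,0],"gripper":0.6},
    {"xyz":[0,0,0],"rotation":[0,0,0],"gripper":0.7},
    {"xyz":[0,0,0],"rotation":[0,0,0],"gripper":0.7},
    {"xyz":[0,0,0],"rotation":[0,0,0],"gripper":0.7},
  ],
  grip_force=40,
)

```text
t: 2.4
tcp_pos: [0.5886, 0.3794, 0.0165]
eef_rot: [-2.539, -1.844, -0.017]
contact_force: [0.1, 0.1, -0.7]
opening: 0.475
```

```bash
python3 go.py 0.639 0.1085 0.1 85
```

```text
t 2.4 tcp [0.5886 0.3794 0.0165] yaw 72.0 tilt 0.65 open 0.475 units [-3.215  1.76  -1.14 ]
rot units [ 0.01  -0.019 -0.434]
```

>>> send_rows(
  deltas=[
    {"xyz":[0,0,0],"rotation":[0,0,0],"gripper":0.7},
    {"xyz":[0,0,0],"rotation":[0,0,0],"gripper":0.7},
  ],
)

```text
t: 2.6
tcp_pos: [0.5894, 0.3796, 0.0178]
eef_rot: [-2.54, -1.844, -0.02]
contact_force: [-1.0, 1.0, -1.0]
opening: 0.478
```

```bash
python3 - <<'E'
from w import *
print(sensors.read_state()['joint_velocities'])
c=cap('wrist');save(c,'w2.png')
E
```

```text
[-0.0016412  -0.00446677  0.00339836  0.00030526  0.00191325 -0.00083969]
```

View pics/w2.png

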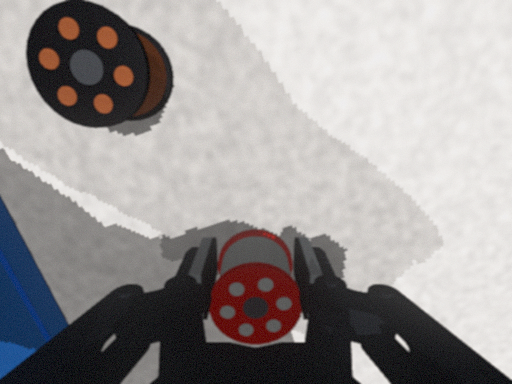

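```bash
python3 - <<'E'
from w import *
c=cap('wrist');s=sensors.read_state();M=rot(s['eef_rot'])
for z in(.036,.04,.044):
    P=ray(c,(255.5,304),z);print(P.round(4),(M.T@(P-s['tcp_pos'])).round(4), np.linalg.norm(ray(c,(211,304),z)-ray(c,(301,304),z)))
E
```

```text
[0.6064 0.3726 0.036 ] [-0.001   0.0185 -0.0184] 0.04492892598338045
[0.6034 0.3735 0.04  ] [-0.001   0.0154 -0.0224] 0.043474699367403925
[0.6004 0.3745 0.044 ] [-0.001   0.0122 -0.0264] 0.04202047275142746
```

Off-centre by 15 mm along tool y, so I regrasp.

>>> send_rows(
  deltas=[
    {"xyz":[0,0,0],"rotation":[0,0,0],"gripper":0.3},
    {"xyz":[0,0,0],"rotation":[0,0,0],"gripper":0.2},
    {"xyz":[0,0.1,0],"rotation":[0.01,-0.02,0],"gripper":0.2},
    {"xyz":[0,0.1,0.08],"rotation":[0,0,0],"gripper":0.2},
    {"xyz":[0,0,0.08],"rotation":[0,0,0],"gripper":0.2},
    {"xyz":[0,0,0],"rotation":[0,0,0],"gripper":0.2},
  ],
)

```text
t: 3.3
tcp_pos: [0.6041, 0.3745, 0.0042]
eef_rot: [-2.541, -1.845, -0.001]
contact_force: [-0.1, 0.4, 0.7]
opening: 0.8
```

```bash
python3 go.py 0.602 0.373 0.004 72; python3 - <<'E'
from w import *
c=cap('wrist');P=circ(c,(0,120,80),(10,255,255),.04,(256,310),70,'red');save(c,'w3.png')
E
```

```text
t 3.3 tcp [0.6041 0.3745 0.0042] yaw 72.0 tilt 0.08 open 0.8 units [-0.028 -0.02   0.002]
rot units [-0.001 -0.002 -0.002]
red [255.4 285.1  51.6] [0.599  0.3749 0.04  ] diam 0.0432
```

View pics/w3.png

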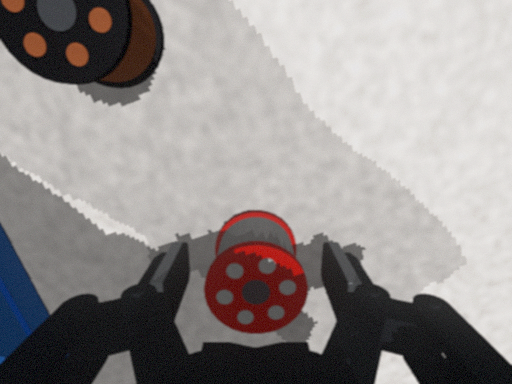

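Now centred: reel top at (256,288), within about 4 mm of the TCP. Closing and lifting.

>>> send_rows(
  deltas=[
    {"xyz":[0,0,0],"rotation":[0,0,0],"gripper":0.5},
    {"xyz":[0,0,0],"rotation":[0,0,0],"gripper":0.7},
    {"xyz":[0,0,0],"rotation":[0,0,0],"gripper":0.7},
    {"xyz":[0,0,0],"rotation":[0,0,0],"gripper":0.7},
    {"xyz":[0,0,-0.3],"rotation":[0,0,0],"gripper":0.7},
    {"xyz":[0,0,-0.5],"rotation":[0,0,0],"gripper":0.7},
    {"xyz":[0,0,-0.3],"rotation":[0,0,0],"gripper":0.7},
    {"xyz":[0,0,0],"rotation":[0,0,0],"gripper":0.7},
  ],
  grip_force=50,
)

```text
t: 4.15
tcp_pos: [0.6021, 0.3742, 0.0884]
eef_rot: [-2.54, -1.846, 0.004]
contact_force: [0.7, 0.3, -1.7]
opening: 0.503
```

```bash
python3 go.py 0.639 0.1085 0.08 85
```

```text
t 4.15 tcp [0.6021 0.3742 0.0884] yaw 72.0 tilt 0.18 open 0.503 units [-3.217  1.563  0.111]
rot units [-0.006  0.002 -0.433]
```

>>> send_rows(
  deltas=[
    {"xyz":[-0.3,0.15,0],"rotation":[0,0,0],"gripper":0.7},
    {"xyz":[-0.5,0.24,0],"rotation":[0,0,0],"gripper":0.7},
    {"xyz":[-0.5,0.24,0],"rotation":[0,0,0],"gripper":0.7},
    {"xyz":[-0.5,0.24,0],"rotation":[0,0,0],"gripper":0.7},
    {"xyz":[-0.5,0.24,0],"rotation":[0,0,0],"gripper":0.7},
    {"xyz":[-0.5,0.24,0],"rotation":[0,0,0],"gripper":0.7},
    {"xyz":[-0.3,0.15,0],"rotation":[0,0,0],"gripper":0.7},
    {"xyz":[0,0,0],"rotation":[0,0,0],"gripper":0.7},
    {"xyz":[0,0,0],"rotation":[0,0,0],"gripper":0.7},
  ],
)

```text
t: 5.05
tcp_pos: [0.635, 0.1102, 0.0792]
eef_rot: [-2.535, -1.848, 0.012]
contact_force: [-0.2, 0.6, 0.0]
opening: 0.504
```

```bash
python3 go.py 0.639 0.1085 0.005 72;python3 - <<'E'
from w import *
c=cap('wrist');s=sensors.read_state();P=circ(c,(0,120,80),(10,255,255),s['tcp_pos'][2]+.036,(256,310),70,'red');print((rot(s['eef_rot']).T@(P-s['tcp_pos'])).round(4))
E
```

```text
t 5.05 tcp [0.635  0.1102 0.0792] yaw 72.2 tilt 0.53 open 0.504 units [-0.002  0.066  0.988]
rot units [-0.016  0.007  0.006]
red [255.  285.4  52.1] [0.6303 0.1104 0.1151] diam 0.0435
[-0.0016 -0.0047 -0.036 ]
```

>>> send_rows(
  deltas=[
    {"xyz":[0,0.1,0.2],"rotation":[-0.016,0.007,0],"gripper":0.7},
    {"xyz":[0,0.01,0.3],"rotation":[0,0,0],"gripper":0.7},
    {"xyz":[0,0.01,0.2],"rotation":[0,0,0],"gripper":0.7},
    {"xyz":[0,0,0],"rotation":[0,0,0],"gripper":0.7},
  ],
)

```text
t: 5.5
tcp_pos: [0.6432, 0.113, 0.0242]
eef_rot: [-2.533, -1.858, -0.002]
contact_force: [0.4, -0.4, -0.2]
opening: 0.504
```

```bash
python3 go.py 0.642 0.1085 0.0045 72.2
```

```text
t 5.5 tcp [0.6432 0.113  0.0242] yaw 72.5 tilt 0.06 open 0.504 units [-0.063  0.003  0.263]
rot units [ 0.001 -0.002  0.011]
```

>>> send_rows(
  deltas=[
    {"xyz":[-0.06,0,0.12],"rotation":[0,0,0],"gripper":0.7},
    {"xyz":[0,0,0.08],"rotation":[0,0,0],"gripper":0.7},
    {"xyz":[0,0,0.02],"rotation":[0,0,0],"gripper":0.7},
    {"xyz":[0,0,0],"rotation":[0,0,0],"gripper":0.7},
  ],
)

```text
t: 5.9
tcp_pos: [0.6418, 0.111, 0.0075]
eef_rot: [-2.53, -1.863, -0.003]
contact_force: [0.1, -0.1, -0.7]
opening: 0.504
```

```bash
python3 go.py 0.642 0.1085 0.0045 72.2
```

```text
t 5.9 tcp [0.6418 0.111  0.0075] yaw 72.7 tilt 0.11 open 0.504 units [-0.031  0.013  0.04 ]
rot units [ 0.002 -0.003  0.018]
```

>>> send_rows(
  deltas=[
    {"xyz":[-0.03,0,0.045],"rotation":[0,0,0],"gripper":0.7},
    {"xyz":[0,0,0.01],"rotation":[0,0,0],"gripper":0.7},
    {"xyz":[0,0,0],"rotation":[0,0,0],"gripper":0.4},
    {"xyz":[0,0,0],"rotation":[0,0,0],"gripper":0.2},
    {"xyz":[0,0,0],"rotation":[0,0,0],"gripper":0.2},
    {"xyz":[0,0,-0.3],"rotation":[0,0,0],"gripper":0.2},
    {"xyz":[0,0,-0.6],"rotation":[0,0,0],"gripper":0.1},
    {"xyz":[0,0,-0.6],"rotation":[0,0,0],"gripper":0},
    {"xyz":[0,0,0],"rotation":[0,0,0],"gripper":0},
  ],
)

```text
t: 6.8
tcp_pos: [0.6409, 0.108, 0.1198]
eef_rot: [-2.53, -1.862, -0.003]
contact_force: [0.0, -0.4, 0.7]
opening: 1.0
```

```bash
python3 go.py 0.484 0.348 0.12 -5; python3 - <<'E'
from w import *
c=cap('wrist');save(c,'w4.png');P=circ(c,(0,120,80),(10,255,255),.04,(256,230),70,'red')
H=np.array([.5526,.1163]);a=np.radians(-5.2);X=np.array([np.cos(a),np.sin(a)]);Y=np.array([-X[1],X[0]])
print('in holder frame',(P[:2]-H)@X,(P[:2]-H)@Y)
E
```

```text
t 6.8 tcp [0.6409 0.108  0.1198] yaw 72.7 tilt 0.11 open 1.0 units [ 2.432e+00 -2.950e+00 -2.000e-03]
rot units [-0.    -0.004  2.59 ]
red [256.5 196.2  30.7] [0.6355 0.1096 0.04  ] diam 0.0485
in holder frame 0.0831572222276472 0.0008374927703865961
```

View pics/w4.png

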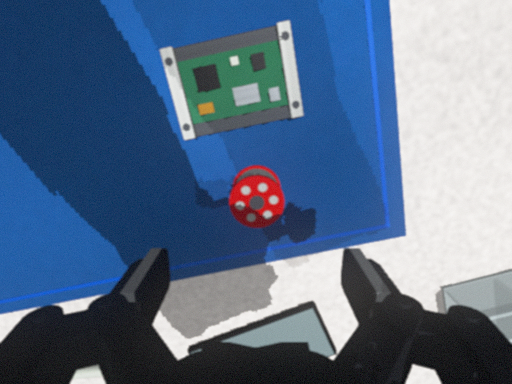

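Solder reel stands behind the holder, top at (257,203). Holder corners are at (161,48), (290,21), (303,115), (186,139). I cross-check the holder frame in this view.

```bash
python3 - <<'E'
from w import *
c=cap('wrist')
w=np.array([ray(c,p,.016)[:2] for p in [(161,48),(289,21),(303,116),(186,139)]]);print(w.round(4),w.mean(0))
print(np.linalg.norm(w-np.roll(w,-1,0),axis=1).round(4)); d=w[0]-w[1];print(np.degrees(np.arctan2(d[1],d[0])));d=w[3]-w[2];print(np.degrees(np.arctan2(d[1],d[0])))
d=w[3]-w[0];print(np.degrees(np.arctan2(d[1],d[0])));print(ray(c,(257,203),.04))
E
```

```text
[[0.5085 0.0739]
 [0.5198 0.1697]
 [0.5876 0.1626]
 [0.5769 0.0671]] [0.54819988 0.11831521]
[0.0964 0.0682 0.0961 0.0687]
-96.68019726567353
-96.43485789072038
-5.664669385857491
[0.63867091 0.10834114 0.04      ]
```

>>> send_rows(
  deltas=[
    {"xyz":[0.3,-0.35,0],"rotation":[0,0,0],"gripper":0},
    {"xyz":[0.4,-0.5,-0.05],"rotation":[0,0,0],"gripper":0},
    {"xyz":[0.4,-0.5,-0.05],"rotation":[0,0,0],"gripper":0},
    {"xyz":[0.4,-0.5,0],"rotation":[0,0,0],"gripper":0},
    {"xyz":[0.4,-0.5,0],"rotation":[0,0,0],"gripper":0},
    {"xyz":[0.4,-0.4,0],"rotation":[0,0,0],"gripper":0},
    {"xyz":[0.1,-0.2,0],"rotation":[0,0,0],"gripper":0},
  ],
)

```text
t: 7.6
tcp_pos: [0.4737, 0.3486, 0.1124]
eef_rot: [-2.534, -1.849, 0.026]
contact_force: [0.2, -0.6, -0.1]
opening: 1.002
```

>>> send_rows(
  deltas=[
    {"xyz":[0,0,0],"rotation":[0,0,0.26],"gripper":0},
    {"xyz":[0,0,0],"rotation":[0,0,0.26],"gripper":0},
    {"xyz":[0,0,0],"rotation":[0,0,0.26],"gripper":0},
    {"xyz":[0,0,0],"rotation":[0,0,0.26],"gripper":0},
    {"xyz":[0,0,0],"rotation":[0,0,0.26],"gripper":0},
    {"xyz":[0,0,0],"rotation":[0,0,0.26],"gripper":0},
    {"xyz":[0,0,0],"rotation":[0,0,0.26],"gripper":0},
    {"xyz":[0,0,0],"rotation":[0,0,0.26],"gripper":0},
    {"xyz":[0,0,0],"rotation":[0,0,0.26],"gripper":0},
    {"xyz":[0,0,0],"rotation":[0,0,0.25],"gripper":0},
    {"xyz":[0,0,0],"rotation":[0,0,0],"gripper":0},
  ],
)

```text
t: 8.7
tcp_pos: [0.4617, 0.3462, 0.0935]
eef_rot: [3.107, -0.222, -0.059]
contact_force: [-0.3, 0.0, -0.7]
opening: 0.998
```

```bash
python3 go.py 0.484 0.348 0.12 -5; python3 - <<'E'
from w import *
c=cap('wrist');save(c,'w5.png');P=circ(c,(0,0,0),(180,255,70),.04,(250,180),60,'cop')
E
```

```text
t 8.7 tcp [0.4617 0.3462 0.0935] yaw -8.2 tilt 2.63 open 0.998 units [ 0.278 -0.055 -0.366]
rot units [ 0.053  0.07  -0.106]
cop [285.  197.5  34.2] [0.4805 0.3538 0.04  ] diam 0.0473
```

View pics/w5.png

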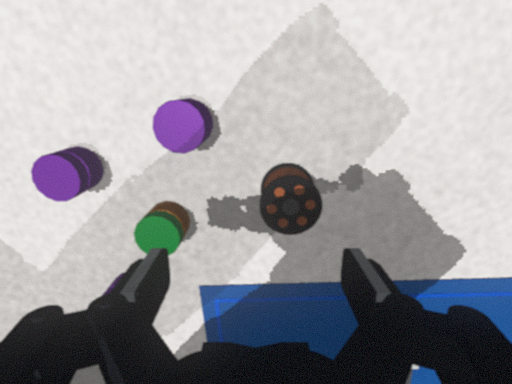

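Copper top (291,206), green cap top (158,234).

```bash
python3 - <<'E'
from w import *
c=cap('wrist')
print('cop',ray(c,(291,206),.04).round(4));circ(c,(45,100,50),(85,255,255),.034,(158,234),40,'green')
for p in[(60,177),(180,126)]:print(ray(c,p,.034).round(3))
E
python3 go.py 0.483 0.350 0.06 -5
```

```text
cop [0.4839 0.347  0.04  ]
green [157.9 233.5  23.2] [0.3821 0.3347 0.034 ] diam 0.0356
[0.323 0.387 0.034]
[0.417 0.411 0.034]
t 8.8 tcp [0.4618 0.3463 0.0938] yaw -7.9 tilt 2.62 open 1.001 units [ 0.289 -0.1    0.437]
rot units [ 0.052  0.07  -0.095]
```

>>> send_rows(
  deltas=[
    {"xyz":[0.3,-0.06,0.1],"rotation":[0.05,0.07,-0.09],"gripper":0},
    {"xyz":[0,0,0.2],"rotation":[0,0,0],"gripper":0},
    {"xyz":[0,0,0],"rotation":[0,0,0],"gripper":0},
  ],
)

```text
t: 9.1
tcp_pos: [0.4846, 0.3474, 0.0686]
eef_rot: [3.138, -0.12, 0.001]
contact_force: [-1.4, -0.7, -1.4]
opening: 0.997
```

```bash
python3 go.py 0.484 0.348 0.004 -5
```

```text
t 9.1 tcp [0.4846 0.3474 0.0686] yaw -4.4 tilt 0.07 open 0.997 units [-0.009 -0.009  0.862]
rot units [ 0.002 -0.001  0.021]
```

>>> send_rows(
  deltas=[
    {"xyz":[0,0,0.25],"rotation":[0,0,0.02],"gripper":0},
    {"xyz":[0,0,0.3],"rotation":[0,0,0],"gripper":0},
    {"xyz":[0,0,0.15],"rotation":[0,0,0],"gripper":0},
    {"xyz":[0,0,0.05],"rotation":[0,0,0],"gripper":0},
    {"xyz":[0,0,0],"rotation":[0,0,0],"gripper":0.1},
  ],
)

```text
t: 9.6
tcp_pos: [0.4851, 0.3479, 0.0125]
eef_rot: [3.139, -0.123, 0.002]
contact_force: [-0.3, -0.9, 0.4]
opening: 0.903
```

```bash
python3 go.py 0.484 0.348 0.004 -5
```

```text
t 9.6 tcp [0.4851 0.3479 0.0125] yaw -4.5 tilt 0.07 open 0.903 units [-0.015 -0.001  0.114]
rot units [ 0.001 -0.002  0.018]
```

>>> send_rows(
  deltas=[
    {"xyz":[0,0,0.1],"rotation":[0,0,0],"gripper":0.3},
    {"xyz":[0,0,0],"rotation":[0,0,0],"gripper":0.5},
    {"xyz":[0,0,0],"rotation":[0,0,0],"gripper":0.7},
    {"xyz":[0,0,0],"rotation":[0,0,0],"gripper":0.7},
    {"xyz":[0,0,0],"rotation":[0,0,0],"gripper":0.7},
  ],
)

```text
t: 10.1
tcp_pos: [0.4865, 0.349, 0.0073]
eef_rot: [-3.137, 0.121, -0.007]
contact_force: [0.5, -0.4, -1.0]
opening: 0.504
```

>>> send_rows(
  deltas=[
    {"xyz":[0,0,-0.3],"rotation":[0,0,0],"gripper":0.7},
    {"xyz":[0,0,-0.5],"rotation":[0,0,0],"gripper":0.7},
    {"xyz":[0,0,-0.3],"rotation":[0,0,0],"gripper":0.7},
    {"xyz":[0,0,0],"rotation":[0,0,0],"gripper":0.7},
  ],
)

```text
t: 10.5
tcp_pos: [0.4854, 0.3482, 0.0916]
eef_rot: [-3.139, 0.121, -0.003]
contact_force: [0.3, 0.4, -1.1]
opening: 0.503
```

```bash
python3 go.py 0.645 0.183 0.085 -5;python3 - <<'E'
from w import *
c=cap('wrist');s=sensors.read_state();z=s['tcp_pos'][2]+.036;im=c['img'][200:384,130:390];cv2.imwrite('pics/w6.png',cv2.resize(im[:,:,::-1],None,fx=2,fy=2))
for v in (280,285,290):print((rot(s['eef_rot']).T@(ray(c,(256,v),z)-s['tcp_pos'])).round(4))
E
```

```text
t 10.5 tcp [0.4854 0.3482 0.0916] yaw -4.4 tilt 0.12 open 0.503 units [2.291 2.033 0.092]
rot units [-0.001 -0.004  0.02 ]
[-0.0005 -0.0047 -0.036 ]
[-0.0005 -0.0023 -0.036 ]
[-0.0005  0.0002 -0.036 ]
```

View pics/w6.png

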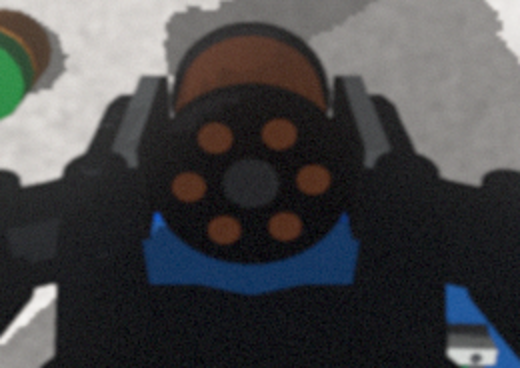

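Copper reel gripped upright and centred, top at about (255,291). Carrying it over.

>>> send_rows(
  deltas=[
    {"xyz":[0.2,0.2,0],"rotation":[0,0,0],"gripper":0.7},
    {"xyz":[0.4,0.35,0],"rotation":[0,0,0],"gripper":0.7},
    {"xyz":[0.4,0.35,0],"rotation":[0,0,0],"gripper":0.7},
    {"xyz":[0.4,0.35,0],"rotation":[0,0,0],"gripper":0.7},
    {"xyz":[0.4,0.35,0],"rotation":[0,0,0],"gripper":0.7},
    {"xyz":[0.3,0.25,0],"rotation":[0,0,0],"gripper":0.7},
    {"xyz":[0.15,0.15,0],"rotation":[0,0,0],"gripper":0.7},
    {"xyz":[0,0,0],"rotation":[0,0,0],"gripper":0.7},
  ],
)

```text
t: 11.35
tcp_pos: [0.6422, 0.1789, 0.0781]
eef_rot: [3.134, -0.114, -0.018]
contact_force: [0.0, 1.1, -1.5]
opening: 0.497
```

```bash
python3 go.py 0.645 0.183 0.008 -5
```

```text
t 11.35 tcp [0.6422 0.1789 0.0781] yaw -4.2 tilt 0.71 open 0.497 units [ 0.043 -0.063  0.933]
rot units [0.011 0.021 0.027]
```

>>> send_rows(
  deltas=[
    {"xyz":[0.04,-0.06,0.2],"rotation":[0.01,0.02,0.03],"gripper":0.7},
    {"xyz":[0,0,0.3],"rotation":[0,0,0],"gripper":0.7},
    {"xyz":[0,0,0.2],"rotation":[0,0,0],"gripper":0.7},
    {"xyz":[0,0,0],"rotation":[0,0,0],"gripper":0.7},
  ],
)

```text
t: 11.75
tcp_pos: [0.6412, 0.1858, 0.0212]
eef_rot: [3.138, -0.138, -0.008]
contact_force: [-1.1, 0.0, -1.0]
opening: 0.496
```

```bash
python3 go.py 0.645 0.183 0.008 -5
```

```text
t 11.75 tcp [0.6412 0.1858 0.0212] yaw -5.0 tilt 0.28 open 0.496 units [0.055 0.033 0.176]
rot units [ 0.001  0.009 -0.001]
```

>>> send_rows(
  deltas=[
    {"xyz":[0.05,0.03,0.06],"rotation":[0,0.01,0],"gripper":0.7},
    {"xyz":[0,0,0.06],"rotation":[0,0,0],"gripper":0.7},
    {"xyz":[0,0,0.04],"rotation":[0,0,0],"gripper":0.7},
    {"xyz":[0,0,0.02],"rotation":[0,0,0],"gripper":0.7},
  ],
)

```text
t: 12.15
tcp_pos: [0.644, 0.1853, 0.0083]
eef_rot: [-3.138, 0.134, -0.002]
contact_force: [-0.5, 0.8, -0.7]
opening: 0.504
```

```bash
python3 go.py 0.645 0.183 0.0075 -5
```

```text
t 12.15 tcp [0.644  0.1853 0.0083] yaw -4.9 tilt 0.08 open 0.504 units [0.015 0.029 0.01 ]
rot units [-0.001 -0.003  0.004]
```

>>> send_rows(
  deltas=[
    {"xyz":[0,0.02,0.015],"rotation":[0,0,0],"gripper":0.7},
    {"xyz":[0,0,0],"rotation":[0,0,0],"gripper":0.45},
    {"xyz":[0,0,0],"rotation":[0,0,0],"gripper":0.2},
    {"xyz":[0,0,0],"rotation":[0,0,0],"gripper":0.2},
    {"xyz":[0,0,-0.3],"rotation":[0,0,0],"gripper":0.2},
    {"xyz":[0,0,-0.6],"rotation":[0,0,0],"gripper":0.1},
    {"xyz":[0,0,-0.6],"rotation":[0,0,0],"gripper":0},
    {"xyz":[0,0,-0.3],"rotation":[0,0,0],"gripper":0},
    {"xyz":[0,0,0],"rotation":[0,0,0],"gripper":0},
  ],
)

```text
t: 13.05
tcp_pos: [0.6437, 0.1832, 0.1477]
eef_rot: [-3.138, 0.135, -0.002]
contact_force: [1.0, -0.3, -0.6]
opening: 1.005
```

```bash
python3 go.py 0.389 -0.308 0.14 -5
```

```text
t 13.05 tcp [0.6437 0.1832 0.1477] yaw -4.9 tilt 0.09 open 1.005 units [-2.821  6.817  0.095]
rot units [-0.001 -0.003  0.002]
```

>>> send_rows(
  deltas=[
    {"xyz":[-0.15,0.35,0],"rotation":[0,0,0],"gripper":0},
    {"xyz":[-0.22,0.55,0],"rotation":[0,0,0],"gripper":0},
    {"xyz":[-0.22,0.55,0],"rotation":[0,0,0],"gripper":0},
    {"xyz":[-0.22,0.55,0],"rotation":[0,0,0],"gripper":0},
    {"xyz":[-0.22,0.55,0],"rotation":[0,0,0],"gripper":0},
    {"xyz":[-0.22,0.55,0],"rotation":[0,0,0],"gripper":0},
    {"xyz":[-0.22,0.55,0],"rotation":[0,0,0],"gripper":0},
    {"xyz":[-0.22,0.55,0],"rotation":[0,0,0],"gripper":0},
    {"xyz":[-0.22,0.55,0],"rotation":[0,0,0],"gripper":0},
    {"xyz":[-0.22,0.55,0],"rotation":[0,0,0],"gripper":0},
    {"xyz":[-0.22,0.5,0],"rotation":[0,0,0],"gripper":0},
    {"xyz":[0,0,0],"rotation":[0,0,0],"gripper":0},
  ],
)

```text
t: 14.25
tcp_pos: [0.4206, -0.2478, 0.1382]
eef_rot: [-3.137, 0.129, 0.002]
contact_force: [0.5, 0.5, -0.3]
opening: 0.998
```

```bash
python3 go.py 0.389 -0.308 0.14 -5
```

```text
t 14.25 tcp [ 0.4206 -0.2478  0.1382] yaw -4.7 tilt 0.12 open 0.998 units [-0.354  0.834 -0.025]
rot units [-0.003  0.002  0.01 ]
```

>>> send_rows(
  deltas=[
    {"xyz":[-0.2,0.45,0],"rotation":[0,0,0],"gripper":0},
    {"xyz":[-0.15,0.35,0],"rotation":[0,0,0],"gripper":0},
    {"xyz":[0,0,0],"rotation":[0,0,0],"gripper":0},
  ],
)

```text
t: 14.55
tcp_pos: [0.3876, -0.307, 0.1361]
eef_rot: [-3.136, 0.131, 0.004]
contact_force: [-0.2, 1.4, -0.4]
opening: 0.999
```

```bash
python3 go.py 0.389 -0.308 0.08 -5; python3 - <<'E'
from w import *
c=cap('wrist');save(c,'w7.png');t=cap('top');save(t,'top2.png')
E
```

```text
t 14.55 tcp [ 0.3876 -0.307   0.1361] yaw -4.8 tilt 0.22 open 0.999 units [0.022 0.014 0.748]
rot units [-0.006  0.005  0.008]
```

View pics/w7.png

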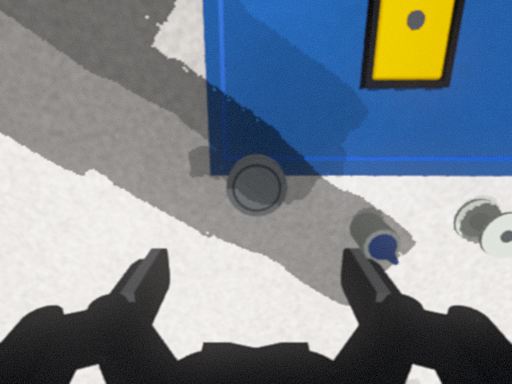

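Tin ring centre is at (256,186). The dropper, at (380,245), is clear of the fingers.

```bash
python3 - <<'E'
from w import *
c=cap('wrist');print(ray(c,(256,186),.022).round(4),np.linalg.norm(ray(c,(227,186),.022)-ray(c,(286,186),.022)))
t=cap('top')
circ(t,(0,120,60),(10,255,255),.04,(208,123),18,'red top cam')
E
```

```text
[ 0.3878 -0.3027  0.022 ] 0.053146472373900217
red top cam [208.  126.   17.1] [0.6519 0.1401 0.04  ] diam 0.1071
```

>>> send_rows(
  deltas=[
    {"xyz":[0.01,-0.04,0.3],"rotation":[0,0,0],"gripper":0},
    {"xyz":[0,0,0.5],"rotation":[0,0,0],"gripper":0},
    {"xyz":[0,0,0.5],"rotation":[0,0,0],"gripper":0},
    {"xyz":[0,0,0.25],"rotation":[0,0,0],"gripper":0},
    {"xyz":[0,0,0.1],"rotation":[0,0,0],"gripper":0},
    {"xyz":[0,0,0],"rotation":[0,0,0],"gripper":0},
  ],
)

```text
t: 15.35
tcp_pos: [0.3948, -0.2959, 0.01]
eef_rot: [-3.137, 0.111, -0.003]
contact_force: [-0.7, 0.4, 0.4]
opening: 1.0
```

```bash
python3 go.py 0.388 -0.304 0.0 -5
```

```text
t 15.35 tcp [ 0.3948 -0.2959  0.01  ] yaw -4.1 tilt 0.19 open 1.0 units [-0.083  0.114  0.133]
rot units [-0.005 -0.004  0.032]
```

>>> send_rows(
  deltas=[
    {"xyz":[-0.08,0.12,0.05],"rotation":[0,0,0.03],"gripper":0},
    {"xyz":[0,0,0.06],"rotation":[0,0,0],"gripper":0},
    {"xyz":[0,0,0],"rotation":[0,0,0],"gripper":0},
  ],
)

```text
t: 15.65
tcp_pos: [0.3896, -0.3056, 0.0035]
eef_rot: [-3.138, 0.136, -0.008]
contact_force: [-0.7, 0.3, -0.6]
opening: 1.003
```

```bash
python3 go.py 0.388 -0.304 0.0 -5
```

```text
t 15.65 tcp [ 0.3896 -0.3056  0.0035] yaw -4.9 tilt 0.29 open 1.003 units [-0.023 -0.02   0.046]
rot units [-0.001 -0.01   0.002]
```

>>> send_rows(
  deltas=[
    {"xyz":[-0.02,-0.02,0.04],"rotation":[0,-0.01,0],"gripper":0.1},
    {"xyz":[0,0,0.01],"rotation":[0,0,0],"gripper":0.3},
    {"xyz":[0,0,0],"rotation":[0,0,0],"gripper":0.5},
    {"xyz":[0,0,0],"rotation":[0,0,0],"gripper":0.6},
    {"xyz":[0,0,0],"rotation":[0,0,0],"gripper":0.6},
  ],
)

```text
t: 16.15
tcp_pos: [0.3889, -0.3049, 0.0014]
eef_rot: [3.137, -0.137, 0.003]
contact_force: [-0.2, 0.1, -1.3]
opening: 0.637
```

```bash
python3 go.py 0.388 -0.304 0.08 -5
```

```text
t 16.15 tcp [ 0.3889 -0.3049  0.0014] yaw -5.0 tilt 0.14 open 0.637 units [-0.011 -0.01  -1.048]
rot units [ 0.002 -0.004  0.   ]
```

>>> send_rows(
  deltas=[
    {"xyz":[0,0,-0.2],"rotation":[0,0,0],"gripper":0.6},
    {"xyz":[0,0,-0.5],"rotation":[0,0,0],"gripper":0.6},
    {"xyz":[0,0,-0.3],"rotation":[0,0,0],"gripper":0.6},
    {"xyz":[0,0,0],"rotation":[0,0,0],"gripper":0.6},
  ],
)

```text
t: 16.55
tcp_pos: [0.3879, -0.304, 0.0777]
eef_rot: [-3.138, 0.137, 0.001]
contact_force: [0.6, -0.1, -1.0]
opening: 0.635
```

```bash
python3 go.py 0.539 -0.0325 0.08 -5; python3 - <<'E'
from w import *
c=cap('wrist');s=sensors.read_state();z=s['tcp_pos'][2]+.0205;im=c['img'][200:384,130:390];cv2.imwrite('pics/w8.png',cv2.resize(im[:,:,::-1],None,fx=2,fy=2))
for v in (260,270,280,290):print((rot(s['eef_rot']).T@(ray(c,(256,v),z)-s['tcp_pos'])).round(4))
E
```

```text
t 16.55 tcp [ 0.3879 -0.304   0.0777] yaw -5.0 tilt 0.05 open 0.635 units [ 1.692 -3.782 -0.029]
rot units [-0.001  0.001  0.   ]
[-0.0005 -0.0047 -0.0205]
[-0.0005  0.0007 -0.0205]
[-0.0005  0.0062 -0.0205]
[-0.0005  0.0119 -0.0205]
```

View pics/w8.png

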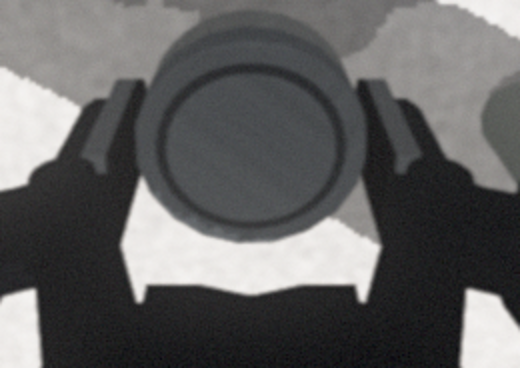

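Tin held level, ring centre at about (255,273), 2.5 mm off in tool y, which I compensate for.

>>> send_rows(
  deltas=[
    {"xyz":[0.15,-0.3,0],"rotation":[0,0,0],"gripper":0.6},
    {"xyz":[0.22,-0.5,0],"rotation":[0,0,0],"gripper":0.6},
    {"xyz":[0.22,-0.5,0],"rotation":[0,0,0],"gripper":0.6},
    {"xyz":[0.22,-0.5,0],"rotation":[0,0,0],"gripper":0.6},
    {"xyz":[0.22,-0.5,0],"rotation":[0,0,0],"gripper":0.6},
    {"xyz":[0.22,-0.5,0],"rotation":[0,0,0],"gripper":0.6},
    {"xyz":[0.2,-0.45,0],"rotation":[0,0,0],"gripper":0.6},
    {"xyz":[0.15,-0.35,0],"rotation":[0,0,0],"gripper":0.6},
    {"xyz":[0,0,0],"rotation":[0,0,0],"gripper":0.6},
  ],
)

```text
t: 17.5
tcp_pos: [0.5319, -0.0351, 0.065]
eef_rot: [-3.135, 0.143, 0.019]
contact_force: [-0.1, -0.3, -1.3]
opening: 0.636
```

```bash
python3 go.py 0.538 -0.03 0.02 -5
```

```text
t 17.5 tcp [ 0.5319 -0.0351  0.065 ] yaw -5.2 tilt 0.71 open 0.636 units [ 0.083 -0.073  0.6  ]
rot units [-0.005  0.023 -0.008]
```

>>> send_rows(
  deltas=[
    {"xyz":[0.08,-0.07,0.1],"rotation":[0,0.02,0],"gripper":0.6},
    {"xyz":[0,0,0.25],"rotation":[0,0,0],"gripper":0.6},
    {"xyz":[0,0,0.2],"rotation":[0,0,0],"gripper":0.6},
    {"xyz":[0,0,0],"rotation":[0,0,0],"gripper":0.6},
  ],
)

```text
t: 17.9
tcp_pos: [0.5364, -0.0305, 0.0177]
eef_rot: [-3.136, 0.143, 0.007]
contact_force: [-0.8, 1.2, -0.4]
opening: 0.635
```

```bash
python3 go.py 0.538 -0.03 0.0015 -5
```

```text
t 17.9 tcp [ 0.5364 -0.0305  0.0177] yaw -5.2 tilt 0.28 open 0.635 units [ 0.022 -0.008  0.217]
rot units [-0.004  0.008 -0.008]
```

>>> send_rows(
  deltas=[
    {"xyz":[0.02,-0.01,0.08],"rotation":[0,0.01,0],"gripper":0.6},
    {"xyz":[0,0,0.08],"rotation":[0,0,0],"gripper":0.6},
    {"xyz":[0,0,0.04],"rotation":[0,0,0],"gripper":0.6},
    {"xyz":[0,0,0.02],"rotation":[0,0,0],"gripper":0.6},
  ],
)

```text
t: 18.3
tcp_pos: [0.5377, -0.0312, 0.0009]
eef_rot: [-3.136, 0.147, -0.003]
contact_force: [-8.4, 2.0, 29.8]
opening: 0.635
```

```bash
python3 go.py 0.538 -0.03 0.0015 -5
```

```text
t 18.3 tcp [ 0.5377 -0.0312  0.0009] yaw -5.4 tilt 0.16 open 0.635 units [ 0.003 -0.016 -0.008]
rot units [-0.004 -0.003 -0.013]
```

>>> send_rows(
  deltas=[
    {"xyz":[0,0,-0.01],"rotation":[0,0,0],"gripper":0.6},
    {"xyz":[0,0,0],"rotation":[0,0,0],"gripper":0.3},
    {"xyz":[0,0,0],"rotation":[0,0,0],"gripper":0.1},
    {"xyz":[0,0,0],"rotation":[0,0,0],"gripper":0.05},
    {"xyz":[0,0,-0.3],"rotation":[0,0,0],"gripper":0},
    {"xyz":[0,0,-0.6],"rotation":[0,0,0],"gripper":0},
    {"xyz":[0,0,-0.6],"rotation":[0,0,0],"gripper":0},
    {"xyz":[0,0,0],"rotation":[0,0,0],"gripper":0},
  ],
)

```text
t: 19.1
tcp_pos: [0.5372, -0.0317, 0.1179]
eef_rot: [-3.136, 0.148, -0.002]
contact_force: [0.5, -0.1, -0.2]
opening: 0.999
```

```bash
python3 go.py 0.382 0.334 0.13 5; python3 - <<'E'
from w import *
c=cap('wrist');save(c,'w9.png')
print(ray(c,(256,186),.022))
E
```

```text
t 19.1 tcp [ 0.5372 -0.0317  0.1179] yaw -5.4 tilt 0.13 open 0.999 units [-2.519 -4.66  -0.154]
rot units [-0.004 -0.002 -0.347]
[ 0.53743818 -0.02432696  0.022     ]
```

View pics/w9.png

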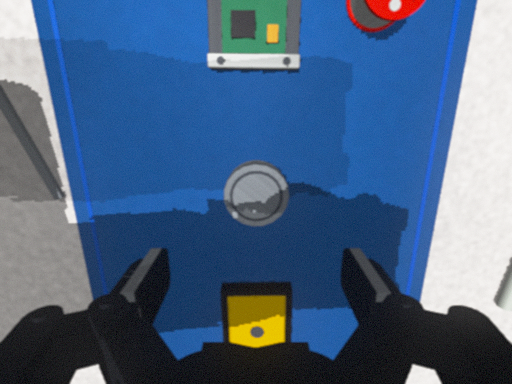

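Tin top is at about (257,192), between the holder's near edge (254,69) and the tray's edge (257,283).

```bash
python3 - <<'E'
from w import *
c=cap('wrist')
t=ray(c,(257,191.5),.022);a=ray(c,(254,69),.012);b=ray(c,(257,283),.016)
print('tin',t.round(4),'hold',a.round(4),'tray',b.round(4),'mid',((a+b)/2).round(4),np.linalg.norm(a-b))
E
```

```text
tin [ 0.5364 -0.0283  0.022 ] hold [0.543  0.0668 0.012 ] tray [ 0.5279 -0.1206  0.016 ] mid [ 0.5354 -0.0269  0.014 ] 0.18810378232761044
```

>>> send_rows(
  deltas=[
    {"xyz":[-0.17,-0.3,-0.05],"rotation":[0,0,0],"gripper":0},
    {"xyz":[-0.27,-0.5,-0.05],"rotation":[0,0,0],"gripper":0},
    {"xyz":[-0.27,-0.5,0],"rotation":[0,0,0],"gripper":0},
    {"xyz":[-0.27,-0.5,0],"rotation":[0,0,0],"gripper":0},
    {"xyz":[-0.27,-0.5,0],"rotation":[0,0,0],"gripper":0},
    {"xyz":[-0.27,-0.5,0],"rotation":[0,0,0],"gripper":0},
    {"xyz":[-0.27,-0.5,0],"rotation":[0,0,0],"gripper":0},
    {"xyz":[-0.27,-0.5,0],"rotation":[0,0,0],"gripper":0},
    {"xyz":[-0.27,-0.5,0],"rotation":[0,0,0],"gripper":0},
    {"xyz":[-0.17,-0.3,0],"rotation":[0,0,0],"gripper":0},
    {"xyz":[0,0,0],"rotation":[0,0,-0.25],"gripper":0},
    {"xyz":[0,0,0],"rotation":[0,0,-0.1],"gripper":0},
  ],
)

```text
t: 20.4
tcp_pos: [0.3666, 0.3393, 0.105]
eef_rot: [3.13, 0.143, -0.043]
contact_force: [0.7, -0.6, -0.8]
opening: 0.999
```

```bash
python3 go.py 0.382 0.334 0.13 5; python3 - <<'E'
from w import *
c=cap('wrist');save(c,'w10.png');circ(c,(45,100,50),(85,255,255),.034,(256,190),80,'green')
E
```

```text
t 20.4 tcp [0.3666 0.3393 0.105 ] yaw 5.2 tilt 1.62 open 0.999 units [ 0.189  0.091 -0.339]
rot units [0.013 0.053 0.008]
green [275.3 211.6  22.4] [0.3792 0.3343 0.034 ] diam 0.0343
```

View pics/w10.png

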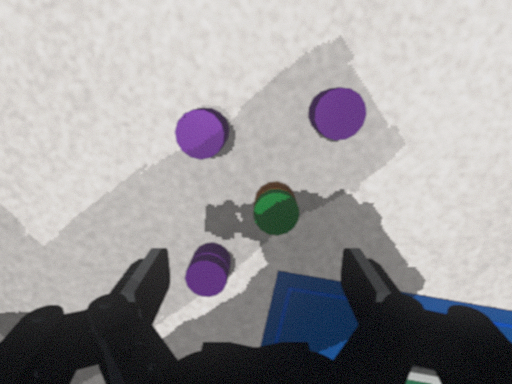

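Green-capped jar at (275,212), purple ones at (202,133), (338,113), (207,270). The finger axis, along image x, runs clear between them.

>>> send_rows(
  deltas=[
    {"xyz":[0.17,0.09,0],"rotation":[0.01,0.05,0.01],"gripper":0.25},
    {"xyz":[0,0,0.2],"rotation":[0,0,0],"gripper":0.25},
    {"xyz":[0,0,0.25],"rotation":[0,0,0],"gripper":0.25},
    {"xyz":[0,0,0],"rotation":[0,0,0],"gripper":0.25},
  ],
)

```text
t: 20.85
tcp_pos: [0.3815, 0.3304, 0.0667]
eef_rot: [3.135, 0.124, 0.001]
contact_force: [0.4, -0.5, 0.6]
opening: 0.749
```

```bash
python3 go.py 0.380 0.334 0.003 5;  python3 - <<'E'
from w import *
c=cap('wrist');circ(c,(45,100,50),(85,255,255),.034,(256,230),80,'green')
E
```

```text
t 20.85 tcp [0.3815 0.3304 0.0667] yaw 4.5 tilt 0.22 open 0.749 units [-0.016 -0.052  0.849]
rot units [ 0.007 -0.    -0.016]
green [255.1 218.6  27.3] [0.3797 0.3346 0.034 ] diam 0.0348
```

>>> send_rows(
  deltas=[
    {"xyz":[-0.02,-0.05,0.15],"rotation":[0.01,0,0],"gripper":0.25},
    {"xyz":[0,0,0.3],"rotation":[0,0,0],"gripper":0.25},
    {"xyz":[0,0,0.25],"rotation":[0,0,0],"gripper":0.25},
    {"xyz":[0,0,0.08],"rotation":[0,0,0],"gripper":0.25},
    {"xyz":[0,0,0],"rotation":[0,0,0],"gripper":0.25},
  ],
)

```text
t: 21.4
tcp_pos: [0.3842, 0.3342, 0.0112]
eef_rot: [-3.134, -0.113, -0.011]
contact_force: [-0.1, 0.2, 0.0]
opening: 0.755
```

```bash
python3 go.py 0.380 0.334 0.003 5
```

```text
t 21.4 tcp [0.3842 0.3342 0.0112] yaw 4.1 tilt 0.51 open 0.755 units [-0.057 -0.001  0.109]
rot units [-0.009 -0.014 -0.029]
```

>>> send_rows(
  deltas=[
    {"xyz":[-0.055,0,0.06],"rotation":[-0.01,-0.015,0],"gripper":0.25},
    {"xyz":[0,0,0.03],"rotation":[0,0,0],"gripper":0.4},
    {"xyz":[0,0,0],"rotation":[0,0,0],"gripper":0.6},
    {"xyz":[0,0,0],"rotation":[0,0,0],"gripper":0.75},
    {"xyz":[0,0,0],"rotation":[0,0,0],"gripper":0.75},
    {"xyz":[0,0,0],"rotation":[0,0,0],"gripper":0.75},
  ],
)

```text
t: 22.0
tcp_pos: [0.3816, 0.3351, 0.0072]
eef_rot: [-3.138, -0.112, -0.004]
contact_force: [-0.7, 0.6, -1.1]
opening: 0.405
```

```bash
python3 go.py 0.380 0.334 0.1 5
```

```text
t 22.0 tcp [0.3816 0.3351 0.0072] yaw 4.1 tilt 0.19 open 0.405 units [-0.019  0.01  -1.238]
rot units [-0.004 -0.005 -0.031]
```

>>> send_rows(
  deltas=[
    {"xyz":[0,0,-0.2],"rotation":[0,0,0],"gripper":0.75},
    {"xyz":[0,0,-0.6],"rotation":[0,0,0],"gripper":0.75},
    {"xyz":[0,0,-0.5],"rotation":[0,0,0],"gripper":0.75},
    {"xyz":[0,0,0],"rotation":[0,0,0],"gripper":0.75},
  ],
)

```text
t: 22.4
tcp_pos: [0.3804, 0.3341, 0.1069]
eef_rot: [3.139, 0.112, -0.0]
contact_force: [0.3, -0.0, -0.6]
opening: 0.408
```

```bash
python3 - <<'E'
from w import *
c=cap('wrist');s=sensors.read_state();P=circ(c,(45,100,30),(85,255,255),s['tcp_pos'][2]+.0268,(256,280),80,'green');print((rot(s['eef_rot']).T@(P-s['tcp_pos'])).round(4))
E
python3 go.py 0.537 -0.03 0.11 5
```

```text
green [262.3 279.5  46.7] [0.3824 0.3325 0.1317] diam 0.0428
[ 0.0025  0.0012 -0.0268]
t 22.45 tcp [0.3797 0.3335 0.1049] yaw 4.1 tilt 0.14 open 0.406 units [ 1.747  4.983 -0.063]
rot units [ 0.003  0.004 -0.031]
```

>>> send_rows(
  deltas=[
    {"xyz":[0.1,0.3,0],"rotation":[0,0,0],"gripper":0.75},
    {"xyz":[0.18,0.5,0],"rotation":[0,0,0],"gripper":0.75},
    {"xyz":[0.18,0.5,0],"rotation":[0,0,0],"gripper":0.75},
    {"xyz":[0.18,0.5,0],"rotation":[0,0,0],"gripper":0.75},
    {"xyz":[0.18,0.5,0],"rotation":[0,0,0],"gripper":0.75},
    {"xyz":[0.18,0.5,0],"rotation":[0,0,0],"gripper":0.75},
    {"xyz":[0.18,0.5,0],"rotation":[0,0,0],"gripper":0.75},
    {"xyz":[0.18,0.5,0],"rotation":[0,0,0],"gripper":0.75},
    {"xyz":[0.18,0.5,0],"rotation":[0,0,0],"gripper":0.75},
    {"xyz":[0.15,0.4,0],"rotation":[0,0,0],"gripper":0.75},
    {"xyz":[0.08,0.25,0],"rotation":[0,0,0],"gripper":0.75},
    {"xyz":[0,0,0],"rotation":[0,0,0],"gripper":0.75},
  ],
)

```text
t: 23.65
tcp_pos: [0.5386, -0.0419, 0.0907]
eef_rot: [3.136, 0.118, -0.026]
contact_force: [0.6, 0.9, -0.5]
opening: 0.405
```

```bash
python3 go.py 0.537 -0.031 0.05 4
```

```text
t 23.65 tcp [ 0.5386 -0.0419  0.0907] yaw 4.3 tilt 0.96 open 0.405 units [-0.002 -0.147  0.543]
rot units [0.004 0.032 0.01 ]
```

>>> send_rows(
  deltas=[
    {"xyz":[0,-0.145,0.05],"rotation":[0,0.03,0.01],"gripper":0.75},
    {"xyz":[0,0,0.2],"rotation":[0,0,0],"gripper":0.75},
    {"xyz":[0,0,0.1],"rotation":[0,0,0],"gripper":0.75},
    {"xyz":[0,0,0],"rotation":[0,0,0],"gripper":0.75},
  ],
)

```text
t: 24.05
tcp_pos: [0.5345, -0.0297, 0.0598]
eef_rot: [3.139, 0.107, -0.01]
contact_force: [0.4, 0.6, -0.1]
opening: 0.403
```

```bash
python3 go.py 0.537 -0.031 0.03 4
```

```text
t 24.05 tcp [ 0.5345 -0.0297  0.0598] yaw 3.9 tilt 0.38 open 0.403 units [0.034 0.02  0.397]
rot units [ 0.001  0.013 -0.003]
```

>>> send_rows(
  deltas=[
    {"xyz":[0.03,0.02,0.12],"rotation":[0,0.01,0],"gripper":0.75},
    {"xyz":[0,0,0.12],"rotation":[0,0,0],"gripper":0.75},
    {"xyz":[0,0,0.06],"rotation":[0,0,0],"gripper":0.75},
    {"xyz":[0,0,0],"rotation":[0,0,0],"gripper":0.75},
  ],
)

```text
t: 24.45
tcp_pos: [0.5367, -0.0302, 0.0354]
eef_rot: [3.139, 0.109, -0.002]
contact_force: [-0.4, -0.1, -0.8]
opening: 0.406
```

```bash
python3 go.py 0.537 -0.031 0.03 4
```

```text
t 24.45 tcp [ 0.5367 -0.0302  0.0354] yaw 4.0 tilt 0.08 open 0.406 units [0.003 0.011 0.072]
rot units [ 0.001  0.003 -0.   ]
```

>>> send_rows(
  deltas=[
    {"xyz":[0,0.01,0.05],"rotation":[0,0,0],"gripper":0.75},
    {"xyz":[0,0,0.03],"rotation":[0,0,0],"gripper":0.75},
    {"xyz":[0,0,0.01],"rotation":[0,0,0],"gripper":0.75},
  ],
)

```text
t: 24.75
tcp_pos: [0.5372, -0.0311, 0.0285]
eef_rot: [3.139, 0.109, -0.001]
contact_force: [-0.6, 0.0, 5.5]
opening: 0.407
```

```bash
python3 go.py 0.537 -0.031 0.029 4; python3 - <<'E'
from w import *
c=cap('wrist');save(c,'w11.png')
E
```

```text
t 24.75 tcp [ 0.5372 -0.0311  0.0285] yaw 4.0 tilt 0.05 open 0.407 units [-0.002 -0.002 -0.007]
rot units [ 0.001  0.001 -0.001]
```

View pics/w11.png

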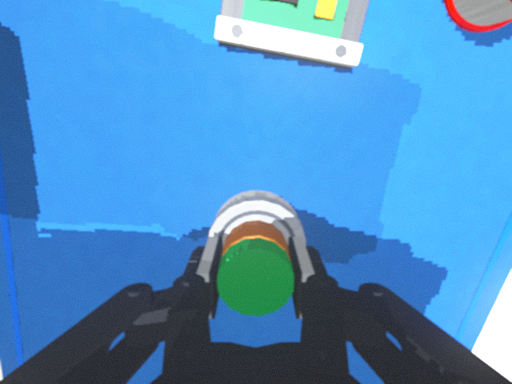

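Jar seated on the tin with 5.5 N contact; cap centre (256,276), tin far rim at about (258,191). Releasing.

>>> send_rows(
  deltas=[
    {"xyz":[0,0,-0.01],"rotation":[0,0,0],"gripper":0.7},
    {"xyz":[0,0,0],"rotation":[0,0,0],"gripper":0.5},
    {"xyz":[0,0,0],"rotation":[0,0,0],"gripper":0.3},
    {"xyz":[0,0,0],"rotation":[0,0,0],"gripper":0.2},
    {"xyz":[0,0,-0.2],"rotation":[0,0,0],"gripper":0.2},
    {"xyz":[0,0,-0.5],"rotation":[0,0,0],"gripper":0.1},
    {"xyz":[0,0,-0.6],"rotation":[0,0,0],"gripper":0},
    {"xyz":[0,0,-0.5],"rotation":[0,0,0],"gripper":0},
    {"xyz":[-0.4,0,-0.3],"rotation":[0,0,0],"gripper":0},
    {"xyz":[-0.6,0,0],"rotation":[0,0,0],"gripper":0},
    {"xyz":[-0.6,0,0],"rotation":[0,0,0],"gripper":0},
    {"xyz":[-0.6,0,0],"rotation":[0,0,0],"gripper":0},
  ],
)

```text
t: 26.0
tcp_pos: [0.3733, -0.0426, 0.1934]
eef_rot: [3.138, 0.111, 0.006]
contact_force: [0.1, -0.0, 1.2]
opening: 1.002
```

>>> send_rows(
  deltas=[
    {"xyz":[-0.6,0,0],"rotation":[0,0,0],"gripper":0},
    {"xyz":[0,0,0],"rotation":[0,0,0],"gripper":0},
  ],
)

```text
t: 26.2
tcp_pos: [0.3213, -0.0456, 0.1932]
eef_rot: [3.138, 0.111, 0.004]
contact_force: [0.2, 1.3, 0.5]
opening: 1.002
```

```bash
python3 - <<'E'
from w import *
t=cap('top');s=cap('scene')
a=cv2.resize(t['img'][95:235,165:385],(660,420),interpolation=cv2.INTER_CUBIC)
cv2.imwrite('pics/f1.png',a[:,:,::-1]);b=cv2.resize(s['img'][120:320,80:370],(754,520),interpolation=cv2.INTER_CUBIC);cv2.imwrite('pics/f2.png',b[:,:,::-1])
E
```

```text
(no output)
```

View pics/f1.png

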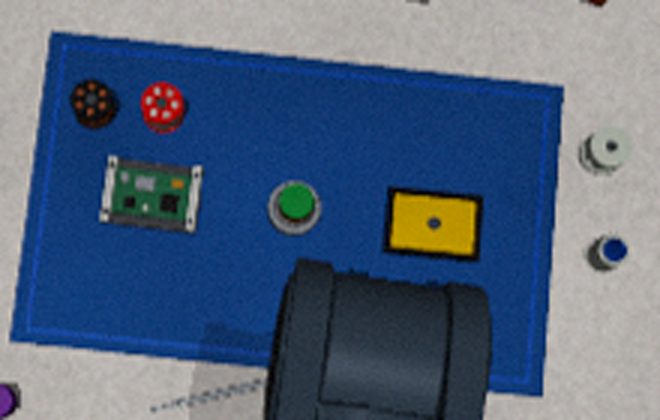

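View pics/f2.png

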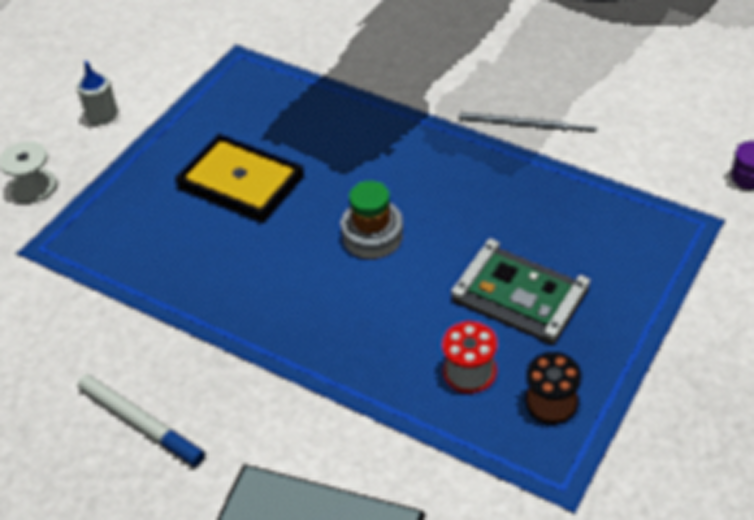

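```bash
python3 - <<'E'
from w import *
t=cap('top');s=cap('scene')
f=lambda u,v,z:ray(t,(165+u/3,95+v/3),z)[:2]; g=lambda u,v,z:ray(s,(80+u/2.6,120+v/2.6),z)[:2]
for n,h,tr,red,cop,cap_,tin in[('top',[f(u,v,.016) for u,v in[(112,156),(201,166),(192,234),(101,222)]],[f(u,v,.016) for u,v in[(391,187),(480,197),(476,261),(384,251)]],f(163,103,.04),f(92,100,.04),f(297,201,.056),f(295,207,.015)),
 ('scene',[g(u,v,.016) for u,v in[(491,240),(589,281),(553,334),(453,288)]],[g(u,v,.016) for u,v in[(220,137),(302,173),(262,213),(178,180)]],g(470,342,.04),g(554,373,.04),g(370,196,.056),g(372,224,.022))]:
    h=np.mean(h,0);tr=np.mean(tr,0);Y=(h-tr)/np.linalg.norm(h-tr);X=np.array([Y[1],-Y[0]]);mid=(h+tr)/2
    print(n,'dist',np.linalg.norm(h-tr).round(4),'red',((red-h)@X).round(4),((red-h)@Y).round(4),'cop',((cop-h)@X).round(4),((cop-h)@Y).round(4),'reels',np.linalg.norm(red-cop).round(4),'tin-mid',(tin-mid).round(4),'jar-tin',(cap_-tin).round(4))
print(sensors.read_state()['contact_force'])
E
```

```text
top dist 0.2979 red 0.0931 -0.0028 cop 0.0883 0.0712 reels 0.0741 tin-mid [ 0.0026 -0.0029] jar-tin [-0.0023  0.0002]
scene dist 0.2958 red 0.0902 -0.0034 cop 0.0869 0.0698 reels 0.0733 tin-mid [ 0.0016 -0.0013] jar-tin [-0.0027 -0.0009]
[ 0.51952536 -0.68712556 -0.13774706]
```

All within tolerance in both views, so I'm handing in.

```bash
python3 -c "
from cell import ticket; print(ticket.finish_job())"
```

```text
the job is handed in; nothing more can be done
None
```

The layout is finished and handed in at about 26 s of the 96 s allowed; no verdict is reported. The last checks, from both the top and scene cameras, put everything within tolerance.

| Check | Top view | Scene view | Required |
|---|---|---|---|
| Tin from the midpoint between holder and tray | 4 mm | 2 mm | under 15 mm |
| Jar from the tin's centre | 2 mm | 3 mm | under 10 mm |
| Solder reel, holder x | 93 mm | 90 mm | 72–102 mm |
| Solder reel, holder y | -3 mm | -3 mm | ±15 mm |
| Copper reel, holder x | 88 mm | 87 mm | 69–105 mm |
| Copper reel, holder y | 71 mm | 70 mm | over 45 mm |
| Distance between reels | 74 mm | 73 mm | 59–89 mm |

In the final pictures all four things stand upright. The empty reel and dropper bottle look undisturbed, though I did not measure them again. The gripper is clear and the contact force is about zero.

- **First grasp:** my first grip on the solder reel was 15 mm off-centre because the arm drifted while descending. I released it and gripped it again before lifting.
- **Tin set-down:** it touched down with about 30 N on the wrist, below the limits.
- **Where measurements disagreed:** wrist and top camera differed by up to about 5 mm on the holder and tin. One wrist view put the holder-to-tray edge gap at 188 mm instead of 200 mm.

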